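# Assemble the workshop lamp

## Robot

A 6-joint arm with a two-finger parallel gripper is mounted at the origin on the work surface. World frame = base frame: x ahead of the robot, y to its left, z up, the work surface at z = 0. Lengths are in mm, angles in degrees, forces in N, time in s.
With the tool pointing down it reaches from about 350 to 875 mm from the base axis. Payload 15.5 kg.
Tool frame: the origin (TCP) lies on the centre line of the jaws, within the pads' length; the fingertips stand 19 mm ahead of it and the grasp point (between the pads) is the TCP; x points along the fingers, y is the direction in which the jaws open and shut, and the axes are right-handed (so a half turn about x gives the same grasp; the last joint's range is limited). The gripper opens to 85 mm and grips with 20 to 120 N. Pads are 22 mm wide; open, the fingers measure 114 mm over their backs; the gripper's body (76 mm by 85 mm) begins 54 mm behind the grasp point. The pads swing forward as they close: fully open they stand 13 mm farther back than shut.
Start: joints at [-70.56, 28.281, 77.091, -0, 74.628, -5.472], TCP at [263.269, -566.847, 250.277] pointing down, gripper open.
Joint ranges: [-166.48, 166.48], [-47.26, 123.95], [12.59, 153.08], [-70.14, 250.14], [6.76, 159.57], [-176.63, 176.63]. Speed limits (degrees/s): [108.29, 108.29, 147.25, 172.46, 172.46, 172.46].

## Interface

Orientations are given as a 3x3 rotation matrix whose columns are the frame's x, y, z axes.
In Python, from station import arm gives the robot as it stands. The module is installed in compiled form; this text tells all that it offers.
- The arm moves only by the tool send_rows, never from a script. Its argument "series" is a list that holds one entry, the list of rows, each a list of 7 numbers: the shift along the tool's x, y, z each as a share of 0.03 m, from -1 to 1, then the turn, a rotation vector about the tool's x, y, z each as a share of 0.1 rad, from -1 to 1, then the closure, from 0 (fully open) to 1 (shut). In form: [[[x, y, z, rx, ry, rz, gripper], ...]]. A call has 1 to 20 rows; each row shifts and turns the commanded pose from where the row before left it, along the tool's axes as they then stand; what a row does not reach is not made up. A row lasts 1/12 s, in which the tool goes at most 41.7 mm and 7.16 degrees, less where a joint would pass 70% of its speed; a pose out of reach is approached as far as the arm can. A call with a number of a shift or a turn outside -1 to 1 is refused whole. A call with a gripper value outside its range is refused whole. The fingers move at their own pace and stop on an object; "grip_force" is the grip in N (left out, the last holds). Time passes only in rows, so rows that do not move let the fingers close. It gives the time, the measured TCP pose, the force and the opening at its end, in the units of the state.
- arm.state(): the state, without advancing time (a new reading comes with each control period).
- arm.snapshot(name): name is "scene" or "top"; returns (picture, depth): 420x560x3 uint8, red, green, blue; 420x560 float32, mm along the optical axis (not along the pixel's ray), 0 where there is no reading.
- arm.camera_model(name): a dict with "fx", "fy", "cx", "cy" (pixels), "rvec" (rotation vector, rad) and "tvec" (3), from world to camera coordinates, as OpenCV has them. Camera axes: x right, y down, z forward; pixel columns grow to the right and rows downward; lengths in mm; the calibration is good to about 2 mm. A picture is of the moment at which its call begins. camera_model takes no time and is no camera call.
- arm.sign_off(): hands the job in, once; it reports no verdict.
The state is a dict: "clock": time; "joints": joint angles; "qd": joint speeds; "tau": joint torques, N m; "ee_pos": TCP position; "eef_rot": TCP orientation; "contact_force": force on the tool from outside, world axes, zero at the start; "ft_torque": the same for the moment, N m; "finger_gap": finger opening in mm.
Only numpy, scipy, OpenCV 4.12 (cv2) and the standard library are available. Lean on these libraries where they do the work, as an engineer would, in place of code of your own. Each camera call takes 0.05 s, during which the arm holds its last target.

## Task

Put the lamp together in its open round housing, from the bottom up and in this order: the battery carrier upright on the floor in the middle of the housing, the round circuit board flat on the four bosses with its heat sink up, the reflector ring standing on the board, centred around the heat sink, and last the cover, fully seated with its flange flat on the housing's rim. Set every part down gently, without dropping it, and let go of it before you fetch the next.

Things in the scene. Friction and masses are not known exactly. Their poses are not given: they have to be found in the camera images.
- housing: Target, fixed: open grey round pot, 140 mm across, 62 mm high, opening 128 mm, floor 6 mm thick. Inside by the wall stand four bosses at 45, 135, 225, 315 degrees from its x axis, tops 50 mm above its underside, inner faces 45 mm from the centre: lowered fingers have most room along its x or y axis. Two flat 3 mm feet reach along x to 96 mm from the centre. Origin: centre of its underside, z up.
- carrier_mid (a point): Battery carrier, loose, upright, 0.14 kg: a round grey drum 64 mm across, 18 mm high, with the metal ends of six cells showing on top (2 mm proud), and a round black post 24 mm across rising from its middle to 40 mm above the underside, to grip it by. This point: on its axis, 20 mm above the underside. z up.
- board_mid (a point): Round circuit board, loose, face up, 0.09 kg: a blue disc 112 mm across, 4 mm thick, with parts up to 2.5 mm high on it and a round aluminium heat sink 24 mm across rising from its middle to 34 mm above the underside, to grip it by. This point: on its axis, 17 mm above the underside. z up.
- reflector_mid (a point): Reflector ring, loose, standing on its end, 0.07 kg: a plain aluminium tube open at both ends, 60 mm across outside, 52 mm inside, 30 mm high. This point: on its axis at half height, 15 mm above the underside. z up.
- cover_mid (a point): Cover, loose, upright, 0.12 kg, white, 64 mm high: a 6 mm high locating lip (108 mm across, widening to 118) that enters the housing, above it a flange 144 mm across, 4 mm thick, that lies on the rim, a hollow cap (84 mm across at its top, 38 mm up; hollow to 34 mm) and a black knob 26 mm across, 26 mm high, to grip it by. This point: on its axis, 32 mm above the lip's bottom. z up.
There are look-alikes about, which are no part of the job. Of the things shaped like the part that bears board_mid, the blue one is meant. What is shaped like the part that bears carrier_mid but purple is not meant.

How it is judged:
By the outcome, as a careful person would: the job done as asked, in the order asked, and still so for the second after the job is handed in, with the robot touching nothing.
It also fails if it takes over 106 s, if anything falls off the work surface, if the arm or the gripper's body presses on something with over 40 N, if the wrist force passes 120 N, or if a joint passes its speed limit or range.

## Working session

There is one attempt and no reset: what is moved stays moved. The work goes in short steps, Python scripts to look and compute and a tool call to move; the robot and the scene stay as the last step left them, time stands still between calls to the robot, and variables do not carry over. Pictures are saved under pics/ and viewed, and the job is handed in when it is done.

Besides the shell and the picture viewer there is one more tool, called after "Emit:" as name(argument=value, ...), one argument or row to a line, values as JSON. send_rows: Moves the arm, as the interface text tells. Its arguments: {"type":"object","properties":{"series":{"type":"array"},"grip_force":{"type":"number"}},"required":["series"]}

```bash
mkdir -p pics
cat > h.py <<'E'
import numpy as np,cv2
from station import arm
def snap(n,tag):
    p,d=arm.snapshot(n); cv2.imwrite(f'pics/{tag}.png',p[:,:,::-1]); np.savez(f'pics/{tag}.npz',p=p,d=d); return p,d
def cam(n):
    m=arm.camera_model(n);K=np.array([[m['fx'],0,m['cx']],[0,m['fy'],m['cy']],[0,0,1.]]);R=cv2.Rodrigues(np.array(m['rvec'],float))[0];t=np.array(m['tvec'],float).ravel();return K,R,t
def ray(n,uv,z):
    K,R,t=cam(n);uv=np.atleast_2d(uv).astype(float);d=(np.linalg.inv(K)@np.c_[uv,np.ones(len(uv))].T).T@R;c=-R.T@t
    return c+d*((z-c[2])/d[:,2])[:,None]
def cloud(n,d):
    K,R,t=cam(n);v,u=np.mgrid[:d.shape[0],:d.shape[1]]
    P=np.stack([(u-K[0,2])/K[0,0]*d,(v-K[1,2])/K[1,1]*d,d],-1)
    return (P-t)@R
E
python3 - <<'E'
from h import *
for n in('top','scene'):
    p,d=snap(n,n+'0'); print(n,arm.camera_model(n), (d>0).mean())
print(arm.state())
E
```

```text
top {'fx': 524.3007837152823, 'fy': 524.3007837152823, 'cx': 279.3089871637714, 'cy': 204.99877092157226, 'rvec': array([ 2.17708885, -2.11711581,  0.16226677]), 'tvec': array([  53.1296532 ,  476.53008876, 1559.90086002])} 0.9959566326530612
scene {'fx': 445.474478660982, 'fy': 445.474478660982, 'cx': 275.319069233682, 'cy': 207.19377976048122, 'rvec': array([ 2.32274138,  0.83896091, -0.29924466]), 'tvec': array([-397.40042389, -174.27922105, 1307.41376974])} 0.9960204081632653
{'clock': 0.1, 'joints': array([-7.05586606e+01,  2.83106875e+01,  7.71257406e+01, -6.63938508e-04,
        7.46261144e+01, -5.47040814e+00]), 'qd': array([-0.14667101, -0.00719855, -0.14457806,  0.02715422,  0.08480251,
       -0.02754231]), 'tau': array([ 3.73260162e-03, -8.83587742e+01, -3.84556067e+01,  1.85913491e-04,
        5.23246112e-03, -3.19499452e-05]), 'ee_pos': array([ 263.17283964, -566.54874218,  249.75399437]), 'eef_rot': array([[-3.73856796e-04,  4.21224367e-01, -9.06956390e-01],
       [ 1.02561479e-03, -9.06955814e-01, -4.21224523e-01],
       [-9.99999404e-01, -1.08766554e-03, -9.29423464e-05]]), 'contact_force': array([ 0.35799859, -0.44422514,  0.82470375]), 'ft_torque': array([-0.01686031,  0.05016566,  0.03001626]), 'finger_gap': 85.64924328101695}
```

View pics/top0.png

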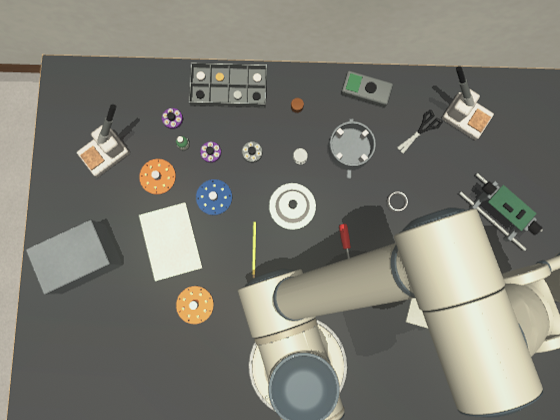

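View pics/scene0.png

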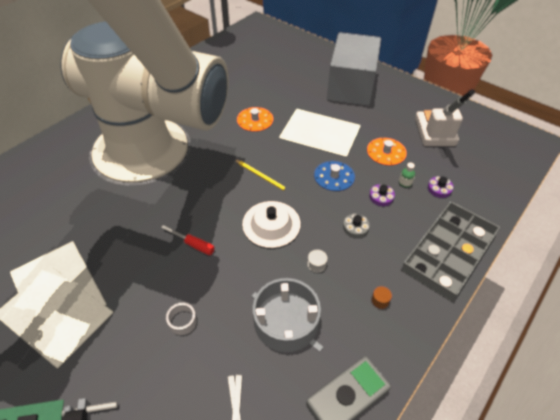

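The top view shows the blue board at (213,196), orange discs at (157,176) and (194,305), the grey carrier at (252,151), and purple look-alikes at (172,118) and (210,152). The cover is at (292,205), the reflector at (398,201) and the housing at (352,145), with its feet at about (351,121) and (348,175). I'll enlarge these and measure them.

Run:
```python
from h import *
t=np.load('pics/top0.npz');s=np.load('pics/scene0.npz')
a=cv2.resize(t['p'][95:235,140:420],None,fx=2.8,fy=2.8,interpolation=cv2.INTER_CUBIC)
cv2.imwrite('pics/ct.png',a[:,:,::-1])
b=cv2.resize(s['p'][140:350,150:470],None,fx=2.5,fy=2.5,interpolation=cv2.INTER_CUBIC)
cv2.imwrite('pics/cs.png',b[:,:,::-1])
C=cloud('top',t['d']);S=cloud('scene',s['d'])
for n,u,v in [('board',213,196),('carr',252,151),('cover',292,205),('refl',398,194),('hous',352,145),('table',320,240),('wht',300,156)]:
    print(n,C[v,u].round(1))
for n,u,v in [('board',336,170),('carr',357,216),('cover',271,212),('hous',288,310),('table',230,270),('wht',317,258)]:
    print(n,S[v,u].round(1))
```

```text
board [495.9 268.4  40.3]
carr [640.5 155.2  36.5]
cover [471.3  28.7  66.5]
refl [ 525.9 -304.    -3.6]
hous [ 677.9 -158.1    2. ]
table [374.5 -61.8   1.8]
wht [630.2   6.7  31.6]
board [510.3 264.   33.6]
carr [642.5 162.8  37.3]
cover [484.6  21.3  62.2]
hous [ 660.6 -131.2    6.7]
table [ 489.6 -134.4   -2.3]
wht [638.    2.8  32.7]
```

View pics/ct.png

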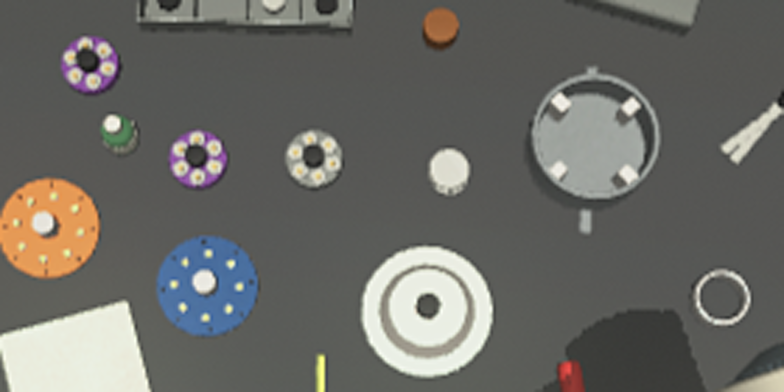

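View pics/cs.png

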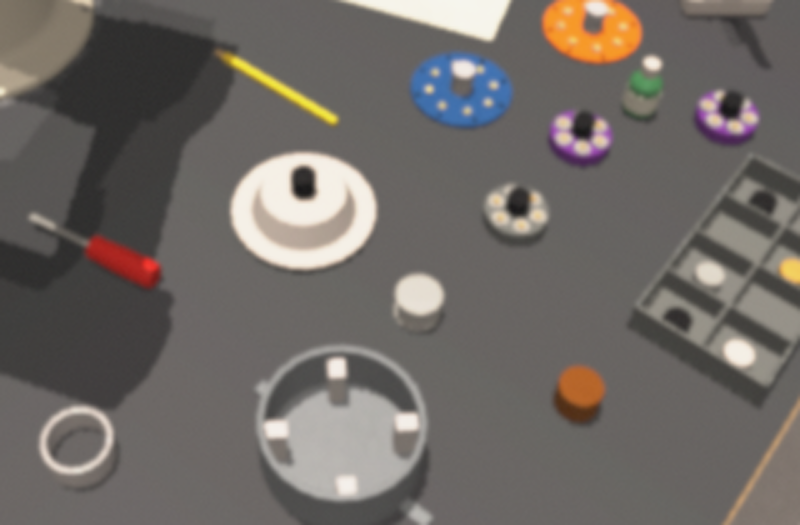

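The crops confirm the picks. Only one disc is blue, at top (213,196). The only grey drum with cells and a black post is at (252,151); the other two are purple. Next I'll measure them from both views.

```bash
cat > meas.py <<'E'
from h import *
def big(m,box,k=1):
    u0,v0,u1,v1=box; z=np.zeros_like(m,np.uint8); z[v0:v1,u0:u1]=m[v0:v1,u0:u1]
    cs=cv2.findContours(z,cv2.RETR_EXTERNAL,cv2.CHAIN_APPROX_NONE)[0]
    return max(cs,key=cv2.contourArea)[:,0,:]
def circ(P):
    x,y=P[:,0],P[:,1]
    for _ in range(3):
        s=np.linalg.lstsq(np.c_[2*x,2*y,np.ones(len(x))],x*x+y*y,rcond=None)[0]
        c=s[:2];r=np.sqrt(s[2]+c@c);e=np.abs(np.hypot(x-c[0],y-c[1])-r);k=e<max(2*np.median(e),.5);x,y=x[k],y[k]
    return np.r_[c,2*r,e.max()].round(1)
def fit(cam,m,box,z): return circ(ray(cam,big(m,box),z))
def blob(cam,m,box,z):
    u0,v0,u1,v1=box; zz=np.zeros_like(m,np.uint8); zz[v0:v1,u0:u1]=m[v0:v1,u0:u1]
    n,l,st,c=cv2.connectedComponentsWithStats(zz); i=1+np.argmax(st[1:,4]); return ray(cam,c[i],z)[0].round(1),st[i,4]
E
python3 - <<'E'
from meas import *
B={'top':dict(board=(190,172,238,220),bs=(203,186,222,206),carr=(238,138,266,165),cover=(264,178,322,236),refl=(384,188,412,216),hous=(325,118,380,182)),
'scene':dict(board=(310,155,358,192),bs=(325,158,346,182),carr=(340,208,372,238),cover=(238,198,304,250),refl=(162,298,200,336),hous=(248,275,326,355))}
for c in('top','scene'):
    p=np.load(f'pics/{c}0.npz')['p'];hsv=cv2.cvtColor(p,cv2.COLOR_RGB2HSV);H,S,V=[hsv[...,i].astype(int) for i in range(3)]
    b=B[c];print(c)
    print(' board z4',fit(c,(H>95)&(H<125)&(S>90),b['board'],4),'sink34',blob(c,(S<60)&(V>170),b['bs'],34))
    print(' carr drum z20',fit(c,V>85,b['carr'],18),'post40',blob(c,V<60,tuple(np.add(b['carr'],(7,4,-7,-8))),40))
    print(' cover fl z10',fit(c,(V>150),b['cover'],10))
    x=b['cover']; print(' knob64',blob(c,V<70,(x[0]+18,x[1]+4,x[2]-18,x[3]-18),64))
    print(' refl30',fit(c,V>(120 if c=='top' else 130),b['refl'],30))
    print(' hous62',fit(c,V>75,b['hous'],62))
    z=np.zeros(V.shape,np.uint8);x=b['hous'];z[x[1]:x[3],x[0]:x[2]]=((V>175)&(S<40))[x[1]:x[3],x[0]:x[2]]
    n,l,st,ce=cv2.connectedComponentsWithStats(z);k=[i for i in range(1,n) if st[i,4]>8]
    print(' boss',[ (ce[i].round(1),ray(c,ce[i],50)[0,:2].round(1),st[i,4]) for i in k])
E
```

```text
top
 board z4 [500.  271.  109.4   1.1] sink34 (array([500.6, 271.4,  34. ]), np.int32(53))
 carr drum z20 [645.3 157.8  95.8   9.4] post40 (array([633.3, 156.4,  40. ]), np.int32(10))
 cover fl z10 [477.6  27.1 142.8   1.2]
 knob64 (array([471.4,  37.6,  64. ]), np.int32(1))
 refl30 [ 499.  -294.5   59.2    1.4]
 hous62 [ 648.6 -150.1  209.9   13.2]
 boss [(array([340., 131.]), array([ 708.1, -114. ]), np.int32(31)), (array([364.9, 132.5]), array([ 705.5, -190.6]), np.int32(23)), (array([338.9, 155. ]), array([ 632.3, -111.4]), np.int32(32)), (array([363.8, 156.5]), array([ 629.6, -187.8]), np.int32(33))]
scene
 board z4 [503.1 270.2 110.9   1. ] sink34 (array([503.6, 272.7,  34. ]), np.int32(67))
 carr drum z20 [643.3 162.1  91.9  11.7] post40 (array([651.6, 147.2,  40. ]), np.int32(56))
 cover fl z10 [479.7  26.8 146.3   1. ]
 knob64 (array([487.3,  18.1,  64. ]), np.int32(69))
 refl30 [ 501.2 -295.5   63.1    0.7]
 hous62 [ 674.7 -157.6  181.3   17. ]
 boss [(array([284.1, 286.7]), array([ 632.8, -111.8]), np.int32(53)), (array([286.6, 317.7]), array([ 681.9, -164.4]), np.int32(1629)), (array([317.6, 345.9]), array([ 765.9, -172.1]), np.int32(19))]
```

Run:
```python
from meas import *
for c,bx in(('top',dict(carr=(236,136,268,167),cov=(282,194,304,216),hous=(325,119,380,172))),('scene',dict(carr=(338,206,374,240),cov=(260,202,282,222),hous=(248,275,326,355)))):
    z=np.load(f'pics/{c}0.npz');p=z['p'];g=cv2.cvtColor(p,cv2.COLOR_RGB2GRAY);X=cloud(c,z['d'])
    x=bx['carr'];print(g[x[1]:x[3]:2,x[0]:x[2]:2]); 
    print(X[x[1]:x[3]:3,x[0]:x[2]:3,2].round(0).astype(int))
    x=bx['cov'];print(g[x[1]:x[3]:2,x[0]:x[2]:2])
```

```text
[[ 86  86  86  86  85  85  86  85  85  86  85  86  86  86  86  86]
 [ 87  86  85  85  85  86  86  85  86  86  86  86  85  86  86  86]
 [ 87  86  86  85  85  85  85  82  82  84  85  85  86  86  85  85]
 [ 86  87  86  86  86  86 131 189 154 136 108  82  86  85  87  85]
 [ 86  86  86  87  92 152 202 201 214 146 190 176  82  86  87  86]
 [ 86  87  86  89 165 170 150 163 127 164 205 219 131  86  87  87]
 [ 86  87  86 117 217 210  95  56  60  66 212 215 150  82  87  86]
 [ 86  87  85 146 218 219  77  65  67  61 155 160 159  89  87  87]
 [ 87  86  85 133 156 144 115  63  74  48 189 213 218  66  87  87]
 [ 87  87  87 102 169 219 196  67  52 120 194 201 222  67  88  86]
 [ 87  87  86  86 190 200 205 157 209 218 161 166 101  86  87  87]
 [ 87  87  88  85  86 191 148 160 217 188 157 154  60  88  88  88]
 [ 87  88  87  87  85  80 135 162 183 173 120  64  88  87  87  88]
 [ 88  87  87  87  88  87  78  70  59  73  81  88  87  88  88  88]
 [ 88  88  88  87  87  88  87  88  88  88  88  88  87  87  88  88]
 [ 87  87  87  87  87  87  88  87  88  87  88  87  88  88  88  89]]
[[ -3   0  -1  -2   1   4  
[... 2524 characters left out ...]
-4 18 15 17 22 29 30 16 18 19 -2]
 [ 1  0 12 18 20 17 19 18 18 17 16  1]
 [-3 -3  5 18 20 19 19 20 17 19  9  1]
 [ 3 -1 -3  6 12 21 18 15 20 13  1 -1]
 [ 2 -2 -1  1  2  5  8  9  7  0  0 -3]
 [ 0 -2  2 -2 -1  0  2  2 -2 -1 -1 -1]]
[[151 182 209 218 230 232 231 229 222 208 189]
 [233 238 239 239 239 236 236 238 239 239 238]
 [240 240 240 234 203 151 150 201 235 240 240]
 [240 240 239 196  84  52  52  91 204 239 240]
 [240 240 238 161  54  50  48  58 178 239 240]
 [240 240 238 156  50  47  45  53 177 239 240]
 [240 240 238 164  43  33  30  43 171 239 240]
 [240 240 238 174  48  27  29  40 147 235 240]
 [240 240 239 221 122  61  60  91 191 239 240]
 [240 240 240 239 225 196 195 207 233 240 240]]
```

Run:
```python
from meas import *
c='top';p=np.load('pics/top0.npz')['p'];g=cv2.cvtColor(p,cv2.COLOR_RGB2GRAY)
print('drum18',fit(c,g>118,(236,136,268,167),19),'post40(bottom+top mix,31)',blob(c,g<110,(246,144,259,158),36))
print('knob',blob(c,g<150,(284,196,302,214),62))
m=(g>175).astype(np.uint8)
c='scene';p=np.load('pics/scene0.npz')['p'];g=cv2.cvtColor(p,cv2.COLOR_RGB2GRAY)
print('post mid30',blob(c,g<90,(350,213,364,231),30),'knobmid 51',blob(c,g<140,(262,205,281,222),51))
hs=cv2.cvtColor(p,cv2.COLOR_RGB2GRAY)
z=np.zeros(g.shape,np.uint8);z[275:345,255:322]=(g>205)[275:345,255:322]
n,l,st,ce=cv2.connectedComponentsWithStats(z)
print([(ce[i].round(1),ray(c,ce[i],50)[0,:2].round(1),st[i,4]) for i in range(1,n) if st[i,4]>8])
# housing rim from top depth
zt=np.load('pics/top0.npz');X=cloud('top',zt['d'])[115:180,320:385];m=(X[...,2]>54)&(X[...,2]<70);print('rim depth',circ(X[m][:,:2]),m.sum())
s=np.load('pics/scene0.npz');X=cloud('scene',s['d'])[270:360,240:335];m=(X[...,2]>57)&(X[...,2]<68);print('rim scene',circ(X[m][:,:2]),m.sum())
```

```text
drum18 [644.8 157.6  60.1   0.8] post40(bottom+top mix,31) (array([642.6, 157. ,  36. ]), np.int32(53))
knob (array([475.4,  27.6,  62. ]), np.int32(61))
post mid30 (array([647.6, 156.4,  30. ]), np.int32(84)) knobmid 51 (array([480.5,  26.1,  51. ]), np.int32(107))
[(array([284.4, 286.9]), array([ 633.8, -111.7]), np.int32(39)), (array([312.2, 308.4]), array([ 709.8, -114.1]), np.int32(49)), (array([260.2, 311.4]), array([ 631.2, -188.3]), np.int32(52)), (array([288.4, 333.5]), array([ 705.9, -188.6]), np.int32(60))]
rim depth [ 668.8 -150.5  133.4    3.3] 316
rim scene [ 671.7 -152.4  133.3    3. ] 611
```

Both views agree within about 2 mm:

| Part | x | y |
|---|---|---|
| Carrier | 645.7 | 157.3 |
| Board | 501.7 | 271.2 |
| Cover | 478.6 | 27 |
| Reflector | 500 | -295 |
| Housing (yaw about -2.1°) | 669.7 | -150.9 |

First I turn the tool by 63°.

Emit:
send_rows(
  series=[
    [[0,0,0,-1,0,0,0],[0,0,0,-1,0,0,0],[0,0,0,-1,0,0,0],[0,0,0,-1,0,0,0],[0,0,0,-1,0,0,0],[0,0,0,-1,0,0,0],[0,0,0,-1,0,0,0],[0,0,0,-1,0,0,0],[0,0,0,-1,0,0,0],[0,0,0,-1,0,0,0],[0,0,0,-1,0,0,0]],
  ],
  grip_force=40,
)

```text
clock: 1.02
ee_pos: [263.2, -566.6, 249.9]
eef_rot: [[-0.0, 1.0, -0.031], [0.001, -0.031, -1.0], [-1.0, -0.0, -0.001]]
contact_force: [-0.2, -0.3, 0.4]
finger_gap: 85.3
```

```bash
cat > go.py <<'E'
import sys
from h import *
# usage: go.py x y z [yaw]
s=arm.state();R=np.array(s['eef_rot']);p=np.array(s['ee_pos'])
print('t',round(s['clock'],2),'pos',p.round(1),'yaw',round(float(np.degrees(np.arctan2(R[1,1],R[0,1]))),2),'down',R[:,0].round(4),'gap',round(s['finger_gap'],1),'F',np.round(s['contact_force'],1),'J',np.round(s['joints'],0))
if len(sys.argv)>3:
    d=R.T@(np.array([float(a) for a in sys.argv[1:4]])-p)/30; print('units',d.round(2))
E
python3 go.py 645.7 157.3 250
```

```text
t 1.02 pos [ 263.2 -566.6  249.9] yaw -1.78 down [-3.e-04  8.e-04 -1.e+00] gap 85.3 F [-0.2 -0.3  0.4] J [-71.  28.  77.  -0.  75. -69.]
units [ 1.000e-02  1.199e+01 -2.452e+01]
```

Emit:
send_rows(
  series=[
    [[0.1,0.46,-0.943,0,0,0,0],[0.1,0.46,-0.943,0,0,0,0],[0.1,0.46,-0.943,0,0,0,0],[0.1,0.46,-0.943,0,0,0,0],[0.1,0.46,-0.943,0,0,0,0],[0.1,0.46,-0.943,0,0,0,0],[0.1,0.46,-0.943,0,0,0,0],[0.1,0.46,-0.943,0,0,0,0],[0.1,0.46,-0.943,0,0,0,0],[0.1,0.46,-0.943,0,0,0,0],[0.1,0.46,-0.943,0,0,0,0],[0.1,0.46,-0.943,0,0,0,0],[0.1,0.46,-0.943,0,0,0,0],[0.1,0.46,-0.943,0,0,0,0],[0.1,0.46,-0.943,0,0,0,0],[0.1,0.46,-0.943,0,0,0,0],[0.1,0.46,-0.943,0,0,0,0],[0.1,0.46,-0.943,0,0,0,0],[0.1,0.46,-0.943,0,0,0,0],[0.1,0.46,-0.943,0,0,0,0]],
  ],
)

```text
clock: 2.68
ee_pos: [559.8, -9.7, 190.0]
eef_rot: [[-0.0, 0.999, -0.036], [0.0, -0.036, -0.999], [-1.0, -0.0, -0.0]]
contact_force: [-0.5, 0.4, 0.9]
finger_gap: 85.3
```

Emit:
send_rows(
  series=[
    [[0.2,0.46,-0.943,0,0,0,0],[0.2,0.46,-0.943,0,0,0,0],[0.2,0.46,-0.943,0,0,0,0],[0.2,0.46,-0.943,0,0,0,0],[0.2,0.46,-0.943,0,0,0,0],[0.2,0.46,-0.943,0,0,0,0],[0.5,0,0,0,0,0,0],[0.5,0,0,0,0,0,0],[0,0,0,0,0,0,0],[0,0,0,0,0,0,0]],
  ],
)

```text
clock: 3.52
ee_pos: [647.7, 155.2, 123.6]
eef_rot: [[-0.002, 0.999, -0.036], [-0.0, -0.036, -0.999], [-1.0, -0.002, 0.0]]
contact_force: [-0.4, -0.1, 0.3]
finger_gap: 85.2
```

```bash
python3 go.py 645.7 157.3 40
python3 - <<'E'
from meas import *
p,d=snap('top','top1');p2,_=snap('scene','scene1')
cv2.imwrite('pics/v1.png',cv2.resize(np.hstack([p[90:250,180:320],p2[130:290,290:430]]),None,fx=2.8,fy=2.8)[:,:,::-1])
E
```

```text
t 3.52 pos [647.7 155.2 123.6] yaw -2.06 down [-2.2e-03 -4.0e-04 -1.0e+00] gap 85.2 F [-0.4 -0.1  0.3] J [ 8. 39. 78. -0. 63. 10.]
units [ 2.79 -0.06 -0.07]
```

View pics/v1.png

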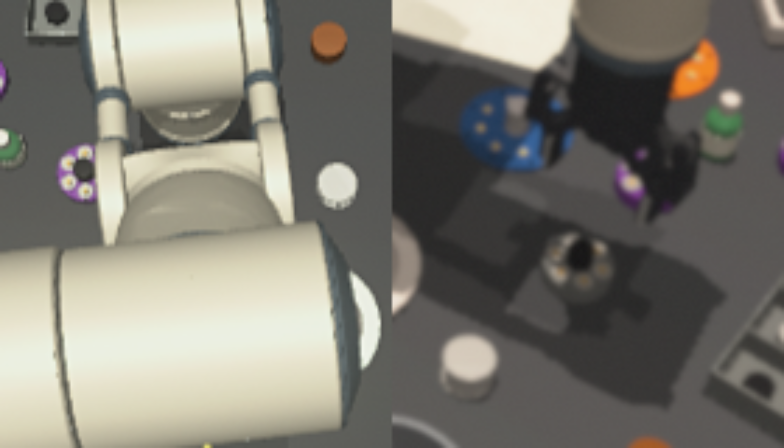

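The right-hand crop (scene view) shows the open gripper above the carrier, with the jaws along x. I'll descend to z = 40 and close.

Emit:
send_rows(
  series=[
    [[0.8,-0.06,-0.07,0,0,0,0],[0.8,0,0,0,0,0,0],[0.5,0,0,0,0,0,0],[0.4,0,0,0,0,0,0],[0.29,0,0,0,0,0,0],[0,0,0,0,0,0,0.3],[0,0,0,0,0,0,0.6],[0,0,0,0,0,0,0.8],[0,0,0,0,0,0,1],[0,0,0,0,0,0,1],[0,0,0,0,0,0,1],[0,0,0,0,0,0,1],[0,0,0,0,0,0,1],[0,0,0,0,0,0,1]],
  ],
)

```text
clock: 4.78
ee_pos: [647.1, 157.5, 41.6]
eef_rot: [[0.001, 0.999, -0.036], [0.0, -0.036, -0.999], [-1.0, 0.001, -0.0]]
contact_force: [-1.9, -1.6, 7.4]
finger_gap: 22.4
```

```bash
python3 go.py
```

```text
t 4.78 pos [647.1 157.5  41.6] yaw -2.06 down [ 1.4e-03  2.0e-04 -1.0e+00] gap 22.4 F [-1.9 -1.6  7.4] J [ 9. 45. 81. -0. 54. 11.]
```

Emit:
send_rows(
  series=[
    [[-0.3,0,0,0,0,0,1],[-0.6,0,0,0,0,0,1],[-0.8,0,0,0,0,0,1],[-0.8,0,0,0,0,0,1],[-0.8,0,0,0,0,0,1],[0,0,0,0,0,0,1],[0,0,0,0,0,0,1]],
  ],
)

```text
clock: 5.37
ee_pos: [647.3, 157.6, 141.5]
eef_rot: [[0.003, 0.999, -0.036], [0.0, -0.036, -0.999], [-1.0, 0.003, -0.001]]
contact_force: [0.2, -0.0, -2.0]
finger_gap: 22.0
```

```bash
python3 go.py 669.7 -150.9 138
python3 - <<'E'
from meas import *
p2,d=snap('scene','scene2')
X=cloud('scene',d);print(X[130:240:6,330:410:6,2].round(0).astype(int))
cv2.imwrite('pics/v2.png',cv2.resize(p2[90:290,270:470],None,fx=3,fy=3)[:,:,::-1])
E
```

```text
t 5.37 pos [647.3 157.6 141.5] yaw -2.06 down [ 3.e-03  5.e-04 -1.e+00] gap 22.0 F [ 0.2 -0.  -2. ] J [ 9. 38. 78.  0. 65. 11.]
units [ 0.12  1.12 10.25]
[[  2  -2   0  -2 314 334 346 351 357 357 357 352 342  -2]
 [ -3  -1  -1  -2   5 326 334 338 342 343 341 336 325  -1]
 [ -2  -3  -1  -1   0 311 318 326 329 330 328 318  -1   2]
 [ -1   1  -1   2  -4 286 294 296 314 313 311   4   1   1]
 [ -2  -2  -1 222 237 271 283 288 289 289 280   3   1  -1]
 [ -5  -3  -2 212 221 260 268 271 273 274 256   3   3  -1]
 [  5  31   6 197 184 224 223 255 257 251  -1   1  -4  70]
 [  4  29   1 179 180 206 208 228 226 233 227  -1  44  49]
 [  3   2   1   4 168 187   0 206 208   0 221 219  27  38]
 [  2   5   5   4   0 160   1 191 171 195 215  -2  11  13]
 [  0   5   2  -2 132 139 140 169 176 188  20  -1   2  -3]
 [ -1   0  -1   0 119 128 140 148  20  19  19   1  -1  -2]
 [ -1  -2   0  -5 117 116 119 117  14  14  15  -1  -4   0]
 [  1  -2   0  -3 105 116 119 112  -3  -3  -4  -4   0  -1]
 [  0   0   0  -1  -4  -2  -1   3  -2   1   0   0   3  -4]
 [ -2  -1  -1  -1  -4  -1  -1  -3  -1   2  -1  -2  -3  -3]
 [  2  -2   1  -2   0  -2  -5  -4  -1  -1   0  -2  -1   0]
 [  1   2   1  -1   1  -1   1  -1   3   0   0   2  -1   1]
 [ -2  -1   2   0   1   0   1  -2  -1  -3   1  -1   3  -3]]
```

View pics/v2.png

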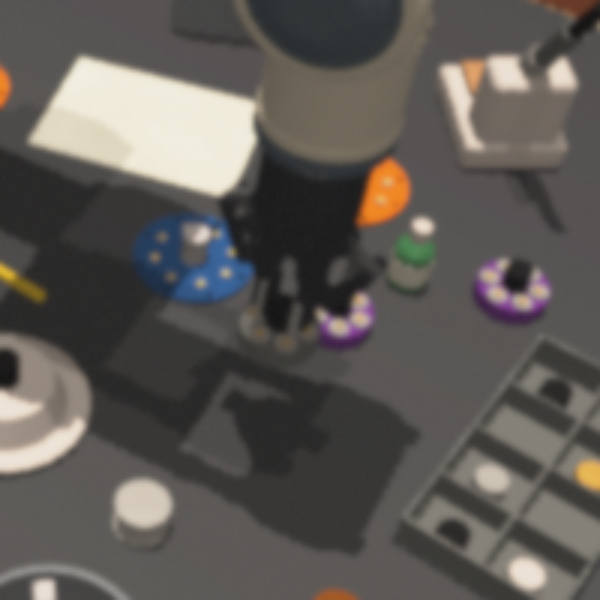

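The carrier is held level, with its drum top at about 119 mm (underside about 100). It clears the rim, so I'll carry it over the housing.

Emit:
send_rows(
  series=[
    [[0,0.1,0.6,0,0,0,1],[0,0.1,0.9,0,0,0,1],[0,0.1,0.9,0,0,0,1],[0,0.1,0.9,0,0,0,1],[0,0.1,0.9,0,0,0,1],[0,0.1,0.9,0,0,0,1],[0,0.1,0.9,0,0,0,1],[0,0.1,0.9,0,0,0,1],[0,0.1,0.9,0,0,0,1],[0,0.1,0.9,0,0,0,1],[0,0.1,0.9,0,0,0,1],[0,0.05,0.65,0,0,0,1],[0,0,0,0,0,0,1],[0,0,0,0,0,0,1],[0,0,0,0,0,0,1]],
  ],
)

```text
clock: 6.67
ee_pos: [669.4, -150.5, 138.6]
eef_rot: [[-0.002, 0.999, -0.036], [0.001, -0.036, -0.999], [-1.0, -0.002, -0.001]]
contact_force: [0.5, 0.3, -1.6]
finger_gap: 22.5
```

```bash
python3 go.py 670.7 -151 48
python3 - <<'E'
from meas import *
p2,d=snap('scene','scene3')
X=cloud('scene',d).reshape(-1,3)
m=(abs(X[:,0]-670)<60)&(abs(X[:,1]+151)<60)
for a,b in((96,104),(104,112),(112,118),(118,124)):
  k=m&(X[:,2]>a)&(X[:,2]<b);print(a,k.sum(),circ(X[k][:,:2]) if k.sum()>5 else'')
cv2.imwrite('pics/v3.png',cv2.resize(p2[190:370,200:380],None,fx=3,fy=3)[:,:,::-1])
E
```

```text
t 6.67 pos [ 669.4 -150.5  138.6] yaw -2.07 down [-1.8e-03  8.0e-04 -1.0e+00] gap 22.5 F [ 0.5  0.3 -1.6] J [-18.  39.  74.   0.  66. -16.]
units [3.02 0.05 0.02]
96 53 [ 6.711e+02 -1.510e+02  6.320e+01  5.000e-01]
104 59 [ 6.713e+02 -1.513e+02  6.280e+01  5.000e-01]
112 334 [ 672.3 -153.7   50.5    7.5]
118 30 [ 672.6 -160.3   27.1   12.2]
```

View pics/v3.png

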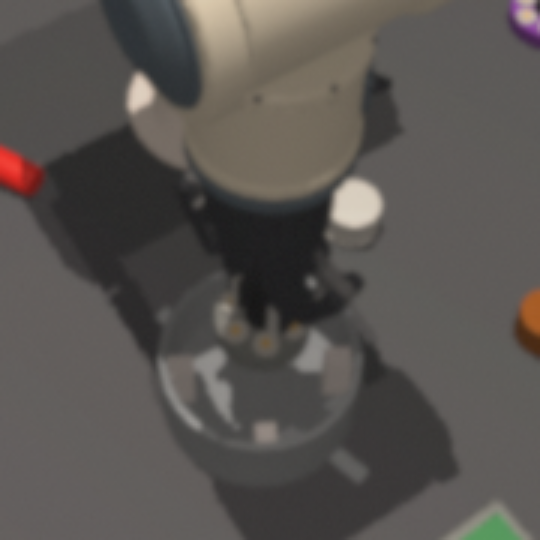

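Seen from the scene camera, the held drum is at (671.2,-151.2) and the rim and bosses average (671,-151.5), so it is centred. Lowering now.

Emit:
send_rows(
  series=[
    [[0.7,0,0,0,0,0,1],[0.8,0,0,0,0,0,1],[0.6,0,0,0,0,0,1],[0.4,0,0,0,0,0,1],[0.2,0,0,0,0,0,1],[0.1,0,0,0,0,0,1],[0,0,0,0,0,0,1],[0.05,0,0,0,0,0,1],[0.05,0,0,0,0,0,1],[0.03,0,0,0,0,0,1],[0.03,0,0,0,0,0,1],[0,0,0,0,0,0,1]],
  ],
)

```text
clock: 7.72
ee_pos: [670.0, -151.1, 50.9]
eef_rot: [[0.0, 0.999, -0.036], [-0.0, -0.036, -0.999], [-1.0, 0.0, 0.0]]
contact_force: [0.6, 1.0, -1.7]
finger_gap: 22.6
```

```bash
python3 go.py 669.4 -150.7 48
```

```text
t 7.72 pos [ 670.  -151.1   50.9] yaw -2.07 down [ 2.e-04 -1.e-04 -1.e+00] gap 22.6 F [ 0.6  1.  -1.7] J [-18.  45.  77.  -0.  57. -16.]
units [ 0.1  -0.02 -0.01]
```

Emit:
send_rows(
  series=[
    [[0.04,0,0,0,0,0,1],[0.03,0,0,0,0,0,1],[0.03,0,0,0,0,0,1],[0,0,0,0,0,0,1],[0,0,0,0,0,0,1]],
  ],
)

```text
clock: 8.13
ee_pos: [670.0, -151.0, 47.7]
eef_rot: [[-0.0, 0.999, -0.036], [0.0, -0.036, -0.999], [-1.0, -0.0, -0.0]]
contact_force: [0.2, 0.2, -1.0]
finger_gap: 22.3
```

Emit:
send_rows(
  series=[
    [[0.03,0,0,0,0,0,1],[0,0,0,0,0,0,1]],
  ],
)

```text
clock: 8.3
ee_pos: [670.0, -151.1, 47.6]
eef_rot: [[0.0, 0.999, -0.036], [-0.0, -0.036, -0.999], [-1.0, 0.0, 0.0]]
contact_force: [-4.8, 1.1, 8.8]
finger_gap: 22.2
```

Floor contact at z = 47.6 with 9 N, as computed. I'll open partway and rise.

Emit:
send_rows(
  series=[
    [[0,0,0,0,0,0,0.6],[0,0,0,0,0,0,0.5],[0,0,0,0,0,0,0.45],[0,0,0,0,0,0,0.45],[0,0,0,0,0,0,0.45],[-0.3,0,0,0,0,0,0.45],[-0.6,0,0,0,0,0,0.45],[-0.8,0,0,0,0,0,0.45],[-0.9,0,0,0,0,0,0],[-0.9,0,0,0,0,0,0],[-0.5,0,0,0,0,0,0]],
  ],
)

```text
clock: 9.22
ee_pos: [670.9, -151.4, 170.8]
eef_rot: [[0.004, 0.999, -0.036], [-0.001, -0.036, -0.999], [-1.0, 0.004, 0.001]]
contact_force: [1.0, 0.6, 0.7]
finger_gap: 80.6
```

```bash
python3 go.py 501.7 271.2 120
```

```text
t 9.22 pos [ 670.9 -151.4  170.8] yaw -2.06 down [ 0.0035 -0.0011 -1.    ] gap 80.6 F [1.  0.6 0.7] J [-18.  38.  73.   0.  70. -16.]
units [  1.66  -6.15 -13.88]
```

Emit:
send_rows(
  series=[
    [[0.1,-0.41,-0.925,0,0,0,0],[0.1,-0.41,-0.925,0,0,0,0],[0.1,-0.41,-0.925,0,0,0,0],[0.1,-0.41,-0.925,0,0,0,0],[0.1,-0.41,-0.925,0,0,0,0],[0.1,-0.41,-0.925,0,0,0,0],[0.1,-0.41,-0.925,0,0,0,0],[0.1,-0.41,-0.925,0,0,0,0],[0.1,-0.41,-0.925,0,0,0,0],[0.1,-0.41,-0.925,0,0,0,0],[0.1,-0.41,-0.925,0,0,0,0],[0.1,-0.41,-0.925,0,0,0,0],[0.1,-0.41,-0.925,0,0,0,0],[0.1,-0.41,-0.925,0,0,0,0],[0.1,-0.41,-0.925,0,0,0,0],[0,0,0,0,0,0,0],[0,0,0,0,0,0,0],[0,0,0,0,0,0,0]],
  ],
)

```text
clock: 10.72
ee_pos: [500.8, 271.4, 122.4]
eef_rot: [[0.001, 0.999, -0.035], [0.0, -0.035, -0.999], [-1.0, 0.001, -0.0]]
contact_force: [1.0, -0.2, 0.1]
finger_gap: 85.7
```

```bash
python3 go.py 501.5 271 33
python3 - <<'E'
from meas import *
p,d=snap('top','top4')
cv2.imwrite('pics/v4.png',cv2.resize(p[100:220,270:420],None,fx=4,fy=4,interpolation=2)[:,:,::-1])
c='top';g=cv2.cvtColor(p,cv2.COLOR_RGB2GRAY)
X=cloud(c,d)[115:180,320:385].reshape(-1,3)
for a,b in((54,70),(12,28),(32,46)):
  m=(X[:,2]>a)&(X[:,2]<b)&(np.hypot(X[:,0]-669,X[:,1]+151)<(80 if a>50 else 42)); print(a,m.sum(),circ(X[m][:,:2]),X[m].mean(0))
E
```

```text
t 10.72 pos [500.8 271.4 122.4] yaw -2.03 down [ 6.e-04  0.e+00 -1.e+00] gap 85.7 F [ 1.  -0.2  0.1] J [22. 33. 93. -0. 54. 24.]
units [2.98 0.02 0.01]
54 325 [ 668.5 -150.6  133.1    3.6] [ 668.75179959 -151.43071214   60.96082869]
12 248 [ 669.6 -152.    54.1    7.8] [ 668.49463823 -150.85924703   22.68405998]
32 35 [ 666.1 -155.    26.7    5.6] [ 667.47573777 -151.58178829   39.19910312]
```

View pics/v4.png

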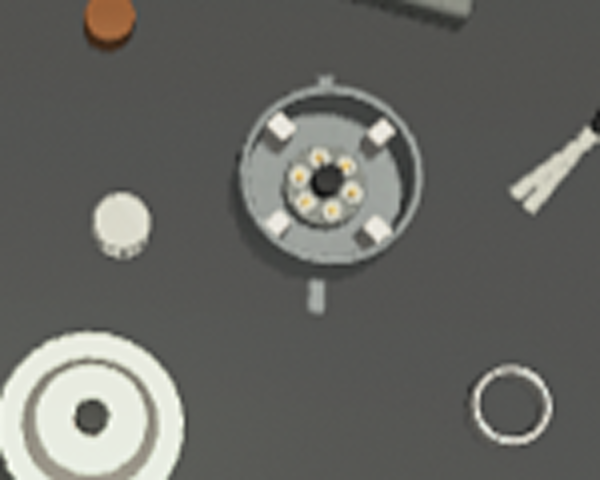

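The carrier stands upright and centred, at crop (327,181) within the ring of bosses. Next I grasp the board's heat sink at z = 29.

Emit:
send_rows(
  series=[
    [[0.8,0.02,0.01,0,0,0,0],[0.8,0,0,0,0,0,0],[0.6,0,0,0,0,0,0],[0.5,0,0,0,0,0,0],[0.25,0,0,0,0,0,0],[0.15,0,0,0,0,0,0],[0,0,0,0,0,0,0.3],[0,0,0,0,0,0,0.6],[0,0,0,0,0,0,0.8],[0,0,0,0,0,0,1],[0,0,0,0,0,0,1],[0,0,0,0,0,0,1],[0,0,0,0,0,0,1],[0,0,0,0,0,0,1],[0,0,0,0,0,0,1]],
  ],
)

```text
clock: 12.02
ee_pos: [501.5, 271.4, 29.6]
eef_rot: [[0.001, 0.999, -0.036], [0.0, -0.036, -0.999], [-1.0, 0.001, -0.0]]
contact_force: [0.0, -0.5, 7.8]
finger_gap: 22.7
```

```bash
python3 go.py
```

```text
t 12.02 pos [501.5 271.4  29.6] yaw -2.05 down [ 1.1e-03  4.0e-04 -1.0e+00] gap 22.7 F [ 0.  -0.5  7.8] J [22. 41. 96. -0. 43. 24.]
```

Emit:
send_rows(
  series=[
    [[-0.3,0,0,0,0,0,1],[-0.6,0,0,0,0,0,1],[-0.9,0,0,0,0,0,1],[-0.9,0,0,0,0,0,1],[-0.9,0,0,0,0,0,1],[-0.2,0,0,0,0,0,1],[0,0,0,0,0,0,1],[0,0,0,0,0,0,1]],
  ],
)

```text
clock: 12.68
ee_pos: [501.0, 271.2, 142.9]
eef_rot: [[0.0, 0.999, -0.036], [0.0, -0.036, -0.999], [-1.0, 0.0, -0.0]]
contact_force: [-0.5, -0.8, -2.1]
finger_gap: 22.6
```

```bash
python3 go.py 669.4 -150.8 140
```

```text
t 12.68 pos [501.  271.2 142.9] yaw -2.06 down [ 3.e-04  2.e-04 -1.e+00] gap 22.6 F [-0.5 -0.8 -2.1] J [22. 31. 92.  0. 57. 24.]
units [ 0.1   6.11 13.86]
```

Emit:
send_rows(
  series=[
    [[0,0.25,0.5,0,0,0,1],[0,0.4,0.9,0,0,0,1],[0,0.4,0.9,0,0,0,1],[0,0.4,0.9,0,0,0,1],[0,0.4,0.9,0,0,0,1],[0,0.4,0.9,0,0,0,1],[0,0.4,0.9,0,0,0,1],[0,0.4,0.9,0,0,0,1],[0,0.4,0.9,0,0,0,1],[0,0.4,0.9,0,0,0,1],[0,0.4,0.9,0,0,0,1],[0,0.4,0.9,0,0,0,1],[0,0.4,0.9,0,0,0,1],[0,0.4,0.9,0,0,0,1],[0,0.4,0.9,0,0,0,1],[0,0.26,0.76,0,0,0,1],[0,0,0,0,0,0,1],[0,0,0,0,0,0,1],[0,0,0,0,0,0,1]],
  ],
)

```text
clock: 14.27
ee_pos: [668.5, -150.3, 141.3]
eef_rot: [[-0.003, 0.999, -0.036], [0.001, -0.036, -0.999], [-1.0, -0.003, -0.001]]
contact_force: [-0.9, -0.1, -1.8]
finger_gap: 22.4
```

```bash
python3 go.py 669.4 -150.8 82
python3 - <<'E'
from meas import *
p,d=snap('scene','scene5')
hsv=cv2.cvtColor(p,cv2.COLOR_RGB2HSV);H,S,V=[hsv[...,i].astype(int) for i in range(3)]
m=(H>95)&(H<125)&(S>90)
X=cloud('scene',d);k=m&(abs(X[...,0]-670)<70)&(abs(X[...,1]+151)<70)
q=X[k];q=q[(q[:,2]>105)&(q[:,2]<130)];print(len(q),q.mean(0),np.ptp(q,0)); A=np.linalg.lstsq(np.c_[q[:,:2]-[670,-151],np.ones(len(q))],q[:,2],rcond=None)[0];print('plane',A)
bx=(215,200,360,370);c=big(m,bx);print(circ(ray('scene',c,A[2]+0)))
cv2.imwrite('pics/v5.png',cv2.resize(p[190:370,200:380],None,fx=3,fy=3)[:,:,::-1])
E
```

```text
t 14.27 pos [ 668.5 -150.3  141.3] yaw -2.07 down [-0.0025  0.001  -1.    ] gap 22.4 F [-0.9 -0.1 -1.8] J [-18.  39.  74.   0.  67. -16.]
units [1.98 0.04 0.02]
1152 [ 675.48753005 -168.86302056  115.11776713] [110.41538972 100.8665732    8.18161366]
plane [-2.71943629e-03 -2.71784464e-03  1.15084141e+02]
[ 670.7 -153.1  104.6    4.6]
```

View pics/v5.png

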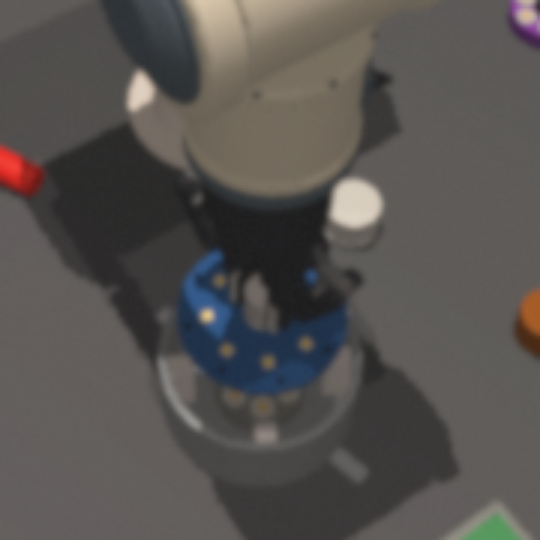

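Run:
```python
from meas import *
from scipy.optimize import least_squares
p=np.load('pics/scene5.npz')['p']
hsv=cv2.cvtColor(p,cv2.COLOR_RGB2HSV);H,S,V=[hsv[...,i].astype(int) for i in range(3)]
m=(H>95)&(H<125)&(S>90)
c=big(m,(215,200,360,370)); P=ray('scene',c,115)[:,:2]
# keep convex hull lower arc
h=cv2.convexHull(c)[:,0]
P=ray('scene',c[[cv2.pointPolygonTest(h.astype(np.float32),(float(a),float(b)),True)<1 and b>295 for a,b in c]],115)[:,:2]
r=least_squares(lambda x:np.hypot(P[:,0]-x[0],P[:,1]-x[1])-56,[670,-151],loss='soft_l1');print(len(P),r.x,np.abs(r.fun).max()); print(circ(P))
```

```text
74 [ 668.54276493 -149.08859596] 2.8457671967047276
[ 670.5 -151.8  106.6    0.8]
```

The board is level (its plane slope is about 0.003) and centred to about 1 mm. Lowering onto the bosses; contact is expected at TCP z ≈ 79.6.

Emit:
send_rows(
  series=[
    [[0.5,0.03,0,0,0,0,1],[0.6,0,0,0,0,0,1],[0.4,0,0,0,0,0,1],[0.2,0,0,0,0,0,1],[0.15,0,0,0,0,0,1],[0,0,0,0,0,0,1],[0.04,0,0,0,0,0,1],[0.04,0,0,0,0,0,1],[0.03,0,0,0,0,0,1],[0,0,0,0,0,0,1],[0,0,0,0,0,0,1]],
  ],
)

```text
clock: 15.23
ee_pos: [670.4, -151.0, 84.4]
eef_rot: [[0.0, 0.999, -0.036], [-0.0, -0.036, -0.999], [-1.0, 0.0, 0.0]]
contact_force: [-0.7, 0.6, -0.6]
finger_gap: 22.6
```

Emit:
send_rows(
  series=[
    [[0.03,0,0,0,0,0,1],[0.02,0,0,0,0,0,1],[0,0,0,0,0,0,1]],
  ],
)

```text
clock: 15.48
ee_pos: [670.2, -150.9, 82.5]
eef_rot: [[-0.0, 0.999, -0.036], [0.0, -0.036, -0.999], [-1.0, -0.0, -0.0]]
contact_force: [-0.3, 0.4, -0.6]
finger_gap: 22.8
```

Emit:
send_rows(
  series=[
    [[0.04,-0.02,0,0,0,0,1],[0.03,0,0,0,0,0,1],[0,0,0,0,0,0,1],[0,0,0,0,0,0,1]],
  ],
)

```text
clock: 15.82
ee_pos: [669.6, -150.9, 80.4]
eef_rot: [[-0.0, 0.999, -0.036], [0.0, -0.036, -0.999], [-1.0, -0.0, -0.0]]
contact_force: [0.0, -0.1, -1.0]
finger_gap: 22.7
```

Emit:
send_rows(
  series=[
    [[0.03,0,0,0,0,0,1],[0,0,0,0,0,0,1],[0,0,0,0,0,0,1]],
  ],
)

```text
clock: 16.07
ee_pos: [669.8, -151.0, 79.7]
eef_rot: [[0.0, 0.999, -0.036], [-0.0, -0.036, -0.999], [-1.0, 0.0, 0.0]]
contact_force: [-1.6, 0.9, 1.1]
finger_gap: 22.7
```

Contact is at 79.7, as expected. Release and rise.

Emit:
send_rows(
  series=[
    [[0.01,0,0,0,0,0,1],[0,0,0,0,0,0,0.6],[0,0,0,0,0,0,0.5],[0,0,0,0,0,0,0.45],[0,0,0,0,0,0,0.45],[0,0,0,0,0,0,0.45],[-0.3,0,0,0,0,0,0.45],[-0.6,0,0,0,0,0,0.45],[-0.8,0,0,0,0,0,0],[-0.8,0,0,0,0,0,0],[-0.5,0,0,0,0,0,0]],
  ],
)

```text
clock: 16.98
ee_pos: [670.4, -151.1, 172.5]
eef_rot: [[0.003, 0.999, -0.036], [-0.001, -0.036, -0.999], [-1.0, 0.003, 0.001]]
contact_force: [0.3, 0.3, 0.4]
finger_gap: 80.6
```

```bash
python3 go.py 500 -294.7 110
```

```text
t 16.98 pos [ 670.4 -151.1  172.5] yaw -2.06 down [ 2.6e-03 -8.0e-04 -1.0e+00] gap 80.6 F [0.3 0.3 0.4] J [-18.  37.  73.   0.  70. -16.]
units [ 2.07 -5.51  4.99]
```

Emit:
send_rows(
  series=[
    [[0.1,-0.69,0.624,0,0,0,0],[0.2,-0.69,0.624,0,0,0,0],[0.2,-0.69,0.624,0,0,0,0],[0.2,-0.69,0.624,0,0,0,0],[0.2,-0.69,0.624,0,0,0,0],[0.2,-0.69,0.624,0,0,0,0],[0.2,-0.69,0.624,0,0,0,0],[0.2,-0.69,0.624,0,0,0,0],[0,0,0,0,0,0,0],[0,0,0,0,0,0,0],[0,0,0,0,0,0,0]],
  ],
)

```text
clock: 17.9
ee_pos: [499.3, -294.7, 124.9]
eef_rot: [[0.001, 0.999, -0.036], [-0.0, -0.036, -0.999], [-1.0, 0.001, 0.0]]
contact_force: [-0.1, -0.6, 0.5]
finger_gap: 85.0
```

```bash
python3 go.py 500 -294.7 24
python3 - <<'E'
from meas import *
p,d=snap('top','top6');p2,d2=snap('scene','scene6')
cv2.imwrite('pics/v6.png',cv2.resize(np.hstack([p[90:230,280:420],p2[240:380,150:330]]),None,fx=2.4,fy=2.4,interpolation=2)[:,:,::-1])
E
```

```text
t 17.9 pos [ 499.3 -294.7  124.9] yaw -2.09 down [ 8.e-04 -4.e-04 -1.e+00] gap 85.0 F [-0.1 -0.6  0.5] J [-36.  33.  91.   0.  55. -34.]
units [ 3.36  0.02 -0.  ]
```

View pics/v6.png

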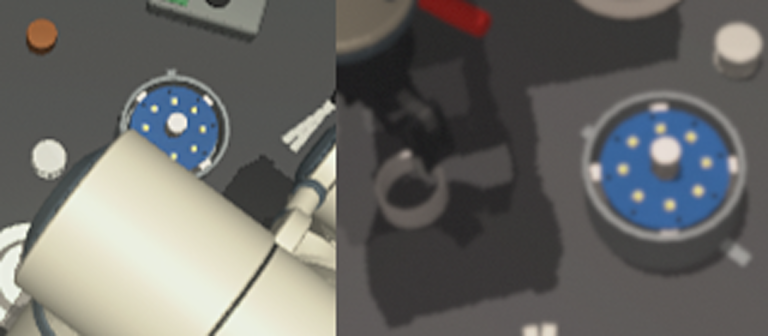

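The board lies flat and centred on the bosses in both views (crop (177,122) and (663,152)). Now grasping the ring.

Emit:
send_rows(
  series=[
    [[0.8,0.02,0,0,0,0,0],[0.9,0,0,0,0,0,0],[0.7,0,0,0,0,0,0],[0.5,0,0,0,0,0,0],[0.3,0,0,0,0,0,0],[0.2,0,0,0,0,0,0],[0,0,0,0,0,0,0.1],[0,0,0,0,0,0,0.2],[0,0,0,0,0,0,0.3],[0,0,0,0,0,0,0.5],[0,0,0,0,0,0,0.7],[0,0,0,0,0,0,0.7],[0,0,0,0,0,0,0.7],[0,0,0,0,0,0,0.7]],
  ],
  grip_force=40,
)

```text
clock: 19.17
ee_pos: [500.0, -294.9, 23.6]
eef_rot: [[0.002, 0.999, -0.036], [-0.001, -0.036, -0.999], [-1.0, 0.002, 0.001]]
contact_force: [0.4, 3.3, 6.1]
finger_gap: 59.3
```

```bash
python3 go.py
```

```text
t 19.17 pos [ 500.  -294.9   23.6] yaw -2.06 down [ 1.6e-03 -9.0e-04 -1.0e+00] gap 59.3 F [0.4 3.3 6.1] J [-36.  42.  95.   0.  43. -34.]
```

Emit:
send_rows(
  series=[
    [[-0.3,0,0,0,0,0,0.7],[-0.6,0,0,0,0,0,0.7],[-0.9,0,0,0,0,0,0.7],[-0.9,0,0,0,0,0,0.7],[-0.8,0,0,0,0,0,0.7],[-0.5,0,0,0,0,0,0.7],[0,0,0,0,0,0,0.7],[0,0,0,0,0,0,0.7]],
  ],
)

```text
clock: 19.83
ee_pos: [499.8, -294.9, 143.8]
eef_rot: [[0.002, 0.999, -0.036], [-0.002, -0.036, -0.999], [-1.0, 0.002, 0.001]]
contact_force: [-0.2, -0.2, -1.3]
finger_gap: 59.0
```

```bash
python3 go.py 669.6 -151 145
```

```text
t 19.83 pos [ 499.8 -294.9  143.8] yaw -2.06 down [ 0.0021 -0.0016 -1.    ] gap 59.0 F [-0.2 -0.2 -1.3] J [-36.  32.  90.  -0.  58. -34.]
units [-0.04  5.48 -5.  ]
```

Emit:
send_rows(
  series=[
    [[0,0.4,-0.4,0,0,0,0.7],[0,0.69,-0.62,0,0,0,0.7],[0,0.69,-0.62,0,0,0,0.7],[0,0.69,-0.62,0,0,0,0.7],[0,0.69,-0.62,0,0,0,0.7],[0,0.69,-0.62,0,0,0,0.7],[0,0.69,-0.62,0,0,0,0.7],[0,0.6,-0.55,0,0,0,0.7],[0,0.34,-0.32,0,0,0,0.7],[0,0,0,0,0,0,0.7],[0,0,0,0,0,0,0.7],[0,0,0,0,0,0,0.7]],
  ],
)

```text
clock: 20.83
ee_pos: [668.1, -151.5, 141.7]
eef_rot: [[-0.001, 0.999, -0.036], [0.0, -0.036, -0.999], [-1.0, -0.001, -0.0]]
contact_force: [-0.4, 0.1, -1.4]
finger_gap: 59.6
```

```bash
python3 go.py 669.6 -151 78
python3 - <<'E'
from meas import *
p6=np.load('pics/scene6.npz');g6=cv2.cvtColor(p6['p'],cv2.COLOR_RGB2GRAY);X6=cloud('scene',p6['d']).reshape(-1,3)
m=(X6[:,2]>78)&(X6[:,2]<90)&(np.hypot(X6[:,0]-670,X6[:,1]+151)<20);print('sink top scene6',X6[m].mean(0),circ(X6[m][:,:2]),m.sum())
hsv=cv2.cvtColor(p6['p'],cv2.COLOR_RGB2HSV);H,S,V=[hsv[...,i].astype(int) for i in range(3)]
print('board scene6',fit('scene',((H>95)&(H<125)&(S>90)),(240,270,335,360),54),'sink',blob('scene',(V>185)&(S<50),(277,292,297,310),84))
p,d=snap('scene','scene7');X=cloud('scene',d).reshape(-1,3)
k=(np.hypot(X[:,0]-670,X[:,1]+151)<38)
for a,b in((122,128),(128,134),(134,140)):
    q=X[k&(X[:,2]>a)&(X[:,2]<b)]; q=q[np.hypot(q[:,0]-670,q[:,1]+151)>26]; 
    q=q[(q[:,1]<-155)]
    print(a,len(q),circ(q[:,:2]) if len(q)>5 else '')
cv2.imwrite('pics/v7.png',cv2.resize(p[190:370,200:380],None,fx=3,fy=3)[:,:,::-1])
E
```

```text
t 20.83 pos [ 668.1 -151.5  141.7] yaw -2.08 down [-1.4e-03  2.0e-04 -1.0e+00] gap 59.6 F [-0.4  0.1 -1.4] J [-18.  39.  74.  -0.  67. -16.]
units [ 2.12  0.05 -0.02]
sink top scene6 [ 672.40672155 -152.08467872   83.26773198] [ 672.3 -151.9   20.1    3.1] 115
board scene6 [ 670.8 -151.1  111.9    1.3] sink (array([ 671.1, -150.9,   84. ]), np.int32(96))
122 36 [ 671.4 -154.4   54.     0.9]
128 49 [ 669.6 -146.8   68.9    1. ]
134 46 [ 669.5 -147.7   67.2    1.1]
```

View pics/v7.png

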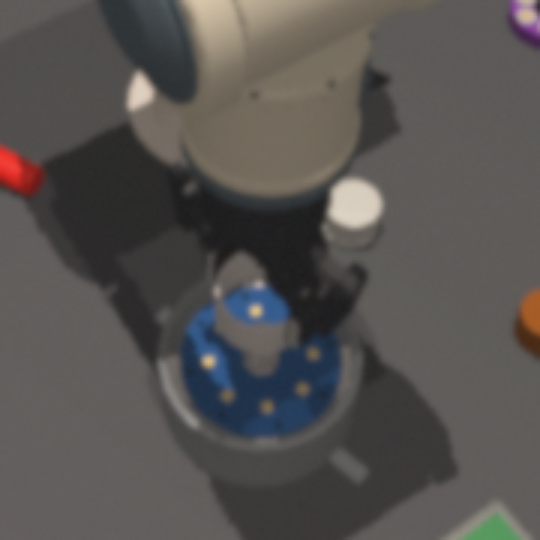

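Run:
```python
from meas import *
from scipy.optimize import least_squares
p=np.load('pics/scene7.npz');X=cloud('scene',p['d']).reshape(-1,3)
g=cv2.cvtColor(p['p'],cv2.COLOR_RGB2HSV).reshape(-1,3).astype(int)
K,R,t=cam('scene');c=-R.T@t;print('cam',c)
v=(c-[670,-151,130])[:2];v/=np.linalg.norm(v)
r=X[:,:2]-[670,-151];k=(X[:,2]>118)&(X[:,2]<140)&(np.hypot(*r.T)<38)&(np.hypot(*r.T)>27)&(r@v>8)&(g[:,1]<60)
q=X[k];o=least_squares(lambda x:np.hypot(q[:,0]-x[0],q[:,1]-x[1])-30,[670,-151],loss='soft_l1');print(len(q),o.x,np.median(abs(o.fun)),q.min(0),q.max(0))
```

```text
cam [ 923.3016238  -496.67030747  893.56803114]
136 [ 670.06017732 -151.38368052] 0.45561994465220224 [ 653.3492418  -182.72073667  118.14377811] [ 706.54243025 -159.4588981   139.88778667]
```

The ring is within about 1 mm of the heat sink axis. Lowering; contact is expected at TCP z ≈ 77.6.

Emit:
send_rows(
  series=[
    [[0.5,0.02,-0.01,0,0,0,0.7],[0.6,0,0,0,0,0,0.7],[0.4,0,0,0,0,0,0.7],[0.2,0,0,0,0,0,0.7],[0.15,0,0,0,0,0,0.7],[0.05,0,0,0,0,0,0.7],[0.04,0,0,0,0,0,0.7],[0,0,0,0,0,0,0.7],[0,0,0,0,0,0,0.7]],
  ],
)

```text
clock: 21.63
ee_pos: [670.0, -150.8, 84.7]
eef_rot: [[0.001, 0.999, -0.036], [-0.0, -0.036, -0.999], [-1.0, 0.001, 0.0]]
contact_force: [0.0, 0.3, -1.3]
finger_gap: 59.4
```

```bash
python3 go.py 669.6 -151 77.6
```

```text
t 21.63 pos [ 670.  -150.8   84.7] yaw -2.06 down [ 8.e-04 -2.e-04 -1.e+00] gap 59.4 F [ 0.   0.3 -1.3] J [-18.  43.  76.   0.  60. -16.]
units [ 0.24 -0.01  0.01]
```

Emit:
send_rows(
  series=[
    [[0.07,-0.01,0.01,0,0,0,0.7],[0.05,0,0,0,0,0,0.7],[0.04,0,0,0,0,0,0.7],[0,0,0,0,0,0,0.7],[0,0,0,0,0,0,0.7]],
  ],
)

```text
clock: 22.05
ee_pos: [669.3, -150.9, 79.2]
eef_rot: [[-0.0, 0.999, -0.036], [0.0, -0.036, -0.999], [-1.0, -0.0, -0.0]]
contact_force: [0.5, 0.8, -0.9]
finger_gap: 59.5
```

Emit:
send_rows(
  series=[
    [[0.03,0,0,0,0,0,0.7],[0,0,0,0,0,0,0.7],[0,0,0,0,0,0,0.7]],
  ],
)

```text
clock: 22.3
ee_pos: [669.4, -151.0, 78.4]
eef_rot: [[0.0, 0.999, -0.036], [-0.0, -0.036, -0.999], [-1.0, 0.0, 0.0]]
contact_force: [0.2, -0.7, -1.0]
finger_gap: 59.2
```

Emit:
send_rows(
  series=[
    [[0.03,0,0,0,0,0,0.7],[0,0,0,0,0,0,0.7],[0,0,0,0,0,0,0.7]],
  ],
)

```text
clock: 22.55
ee_pos: [669.5, -151.0, 77.7]
eef_rot: [[0.0, 0.999, -0.036], [-0.0, -0.036, -0.999], [-1.0, 0.0, 0.0]]
contact_force: [-1.0, 0.5, 3.0]
finger_gap: 59.4
```

Emit:
send_rows(
  series=[
    [[0.01,0,0,0,0,0,0.3],[0,0,0,0,0,0,0.22],[0,0,0,0,0,0,0.15],[0,0,0,0,0,0,0.15],[0,0,0,0,0,0,0.15],[0,0,0,0,0,0,0.15]],
  ],
)

```text
clock: 23.05
ee_pos: [669.4, -151.0, 77.1]
eef_rot: [[-0.0, 0.999, -0.036], [0.0, -0.036, -0.999], [-1.0, -0.0, -0.0]]
contact_force: [0.4, -0.6, 0.1]
finger_gap: 72.7
```

Emit:
send_rows(
  series=[
    [[-0.3,0,0,0,0,0,0.15],[-0.6,0,0,0,0,0,0.15],[-0.8,0,0,0,0,0,0.15],[-0.9,0,0,0,0,0,0],[-0.5,0,0,0,0,0,0],[0,0,0,0,0,0,0]],
  ],
)

```text
clock: 23.55
ee_pos: [671.2, -151.5, 174.9]
eef_rot: [[0.006, 0.999, -0.036], [-0.002, -0.036, -0.999], [-1.0, 0.006, 0.002]]
contact_force: [0.3, -0.8, 0.6]
finger_gap: 85.2
```

```bash
python3 go.py 478.3 27.2 160
```

```text
t 23.55 pos [ 671.2 -151.5  174.9] yaw -2.06 down [ 0.006  -0.0019 -1.    ] gap 85.2 F [ 0.3 -0.8  0.6] J [-18.  37.  72.   0.  70. -16.]
units [ 0.45 -6.64 -5.72]
```

Emit:
send_rows(
  series=[
    [[0,-0.735,-0.635,0,0,0,0],[0.05,-0.735,-0.635,0,0,0,0],[0.1,-0.735,-0.635,0,0,0,0],[0.1,-0.735,-0.635,0,0,0,0],[0.1,-0.735,-0.635,0,0,0,0],[0.1,-0.735,-0.635,0,0,0,0],[0.1,-0.735,-0.635,0,0,0,0],[0.1,-0.735,-0.635,0,0,0,0],[0,-0.735,-0.635,0,0,0,0],[0,0,0,0,0,0,0],[0,0,0,0,0,0,0],[0,0,0,0,0,0,0]],
  ],
)

```text
clock: 24.55
ee_pos: [477.8, 27.5, 150.9]
eef_rot: [[0.001, 0.999, -0.036], [-0.0, -0.036, -0.999], [-1.0, 0.001, 0.0]]
contact_force: [0.1, 0.0, 0.1]
finger_gap: 85.4
```

```bash
python3 go.py 478.3 27.2 61
python3 - <<'E'
from meas import *
p,d=snap('top','top8');p2,d2=snap('scene','scene8')
cv2.imwrite('pics/v8.png',cv2.resize(np.hstack([p[80:220,290:420],p2[180:320,200:340],p2[250:390,220:360]]),None,fx=1.9,fy=1.9,interpolation=2)[:,:,::-1])
X=cloud('scene',d2).reshape(-1,3);r=np.hypot(X[:,0]-670,X[:,1]+151)
for a,b in((80,88),):
    q=X[(X[:,2]>a)&(X[:,2]<b)&(r<38)&(r>20)];print('ring',len(q),circ(q[:,:2]));q=X[(X[:,2]>a)&(X[:,2]<b)&(r<16)];print('sink',len(q),circ(q[:,:2]),q.mean(0))
X=cloud('top',d).reshape(-1,3);r=np.hypot(X[:,0]-669,X[:,1]+151)
q=X[(X[:,2]>78)&(X[:,2]<92)&(r<38)&(r>20)];print('ring',len(q),circ(q[:,:2]));q=X[(X[:,2]>78)&(r<16)];print('sink',len(q),q.mean(0))
E
```

```text
t 24.55 pos [477.8  27.5 150.9] yaw -2.04 down [ 8.e-04 -1.e-04 -1.e+00] gap 85.4 F [0.1 0.  0.1] J [ -4.  25. 104.  -0.  51.  -2.]
units [3.   0.02 0.01]
ring 189 [ 672.1 -152.4   55.9    1.8]
sink 109 [ 672.1 -151.6   19.4    3.6] [ 672.09144008 -151.71591789   83.47830305]
ring 90 [ 669.7 -151.2   55.7    2.6]
sink 50 [ 669.7168308  -151.00661341   83.47858496]
```

View pics/v8.png

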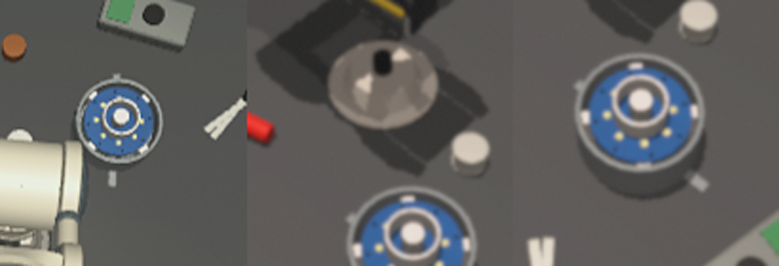

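The ring stands concentric with the heat sink: (669.7,-151.2) against (669.7,-151.0) from the top, and within about 0.8 mm in the scene view. Now grasping the cover knob at z = 60.

Emit:
send_rows(
  series=[
    [[0.8,0.02,0.01,0,0,0,0],[0.9,0,0,0,0,0,0],[0.6,0,0,0,0,0,0],[0.4,0,0,0,0,0,0],[0.2,0,0,0,0,0,0],[0.13,0,0,0,0,0,0],[0,0,0,0,0,0,0.3],[0,0,0,0,0,0,0.6],[0,0,0,0,0,0,0.8],[0,0,0,0,0,0,1],[0,0,0,0,0,0,1],[0,0,0,0,0,0,1],[0,0,0,0,0,0,1],[0,0,0,0,0,0,1]],
  ],
  grip_force=50,
)

```text
clock: 25.82
ee_pos: [478.1, 27.2, 60.4]
eef_rot: [[0.001, 0.999, -0.036], [-0.0, -0.036, -0.999], [-1.0, 0.001, 0.0]]
contact_force: [-0.9, -0.3, 9.4]
finger_gap: 24.7
```

```bash
python3 go.py
```

```text
t 25.82 pos [478.1  27.2  60.4] yaw -2.06 down [ 1.1e-03 -1.0e-04 -1.0e+00] gap 24.7 F [-0.9 -0.3  9.4] J [ -4.  34. 108.  -0.  38.  -2.]
```

Emit:
send_rows(
  series=[
    [[-0.3,0,0,0,0,0,1],[-0.6,0,0,0,0,0,1],[-0.9,0,0,0,0,0,1],[-0.9,0,0,0,0,0,1],[-0.8,0,0,0,0,0,1],[-0.5,0,0,0,0,0,1],[0,0,0,0,0,0,1],[0,0,0,0,0,0,1]],
  ],
)

```text
clock: 26.48
ee_pos: [478.1, 27.2, 180.6]
eef_rot: [[0.002, 0.999, -0.036], [-0.0, -0.036, -0.999], [-1.0, 0.002, 0.0]]
contact_force: [-1.1, -1.2, -1.1]
finger_gap: 24.6
```

```bash
python3 go.py 668.8 -151 178
```

```text
t 26.48 pos [478.1  27.2 180.6] yaw -2.06 down [ 2.e-03 -1.e-04 -1.e+00] gap 24.6 F [-1.1 -1.2 -1.1] J [ -4.  22. 102.   0.  56.  -2.]
units [0.1  6.57 5.71]
```

Emit:
send_rows(
  series=[
    [[0,0.3,0.25,0,0,0,1],[0,0.6,0.53,0,0,0,1],[0,0.73,0.63,0,0,0,1],[0,0.73,0.63,0,0,0,1],[0,0.73,0.63,0,0,0,1],[0,0.73,0.63,0,0,0,1],[0,0.73,0.63,0,0,0,1],[0,0.73,0.63,0,0,0,1],[0,0.7,0.6,0,0,0,1],[0,0.4,0.35,0,0,0,1],[0,0.19,0.2,0,0,0,1],[0,0,0,0,0,0,1],[0,0,0,0,0,0,1],[0,0,0,0,0,0,1]],
  ],
)

```text
clock: 27.65
ee_pos: [667.7, -150.3, 179.2]
eef_rot: [[-0.002, 0.999, -0.036], [0.001, -0.036, -0.999], [-1.0, -0.002, -0.001]]
contact_force: [-0.1, 0.8, -0.8]
finger_gap: 24.5
```

```bash
python3 go.py 669.6 -151 116.4
python3 - <<'E'
from meas import *
from scipy.optimize import least_squares
p,d=snap('scene','scene9')
cv2.imwrite('pics/v9.png',cv2.resize(p[170:370,180:380],None,fx=3,fy=3)[:,:,::-1])
X=cloud('scene',d).reshape(-1,3);r=np.hypot(X[:,0]-670,X[:,1]+151)
q=X[(X[:,2]>123)&(X[:,2]<134)&(r<80)&(r>55)]
A=np.linalg.lstsq(np.c_[q[:,:2]-[670,-151],np.ones(len(q))],q[:,2],rcond=None)[0];print('flange plane',A,len(q))
e=q[np.hypot(q[:,0]-670,q[:,1]+151)>69];print(circ(e[:,:2]),len(e))
o=least_squares(lambda x:np.hypot(e[:,0]-x[0],e[:,1]-x[1])-71.5,[670,-151],loss='soft_l1');print(o.x)
E
```

```text
t 27.65 pos [ 667.7 -150.3  179.2] yaw -2.04 down [-1.6e-03  6.0e-04 -1.0e+00] gap 24.5 F [-0.1  0.8 -0.8] J [-18.  37.  72.   0.  71. -16.]
units [2.09 0.07 0.02]
flange plane [-2.53364527e-03  7.52757408e-04  1.28108508e+02] 1272
[ 669.7 -151.3  140.7    1.3] 266
[ 669.44258227 -150.21880222]
```

View pics/v9.png

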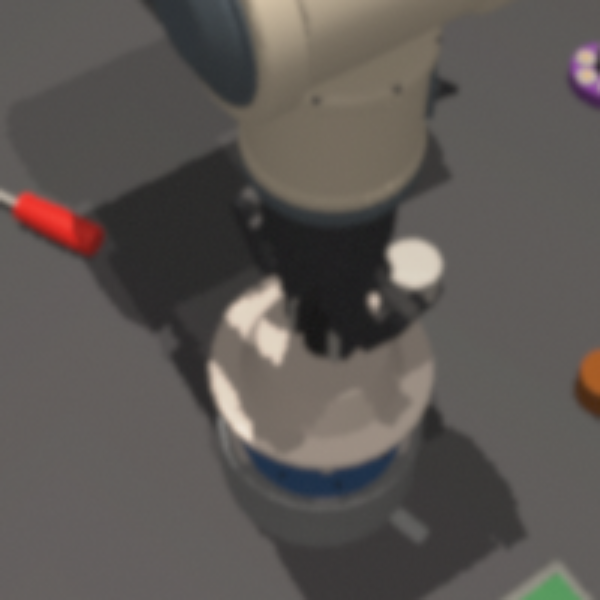

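The cover is held level, with its flange at (669.7,-151.3) in the scene view, about 1.5 mm short in x. Correcting and lowering.

Emit:
send_rows(
  series=[
    [[0.5,0.03,0.01,0,0,0,1],[0.5,0,0,0,0,0,1],[0.3,0,0,0,0,0,1],[0.2,0,0,0,0,0,1],[0.1,0,0,0,0,0,1],[0,0,0,0,0,0,1],[0,0,0,0,0,0,1],[0,0,0,0,0,0,1]],
  ],
)

```text
clock: 28.37
ee_pos: [669.9, -151.5, 132.5]
eef_rot: [[0.001, 0.999, -0.036], [-0.0, -0.036, -0.999], [-1.0, 0.001, 0.0]]
contact_force: [0.3, -0.3, -0.2]
finger_gap: 24.3
```

```bash
python3 go.py 669.5 -150.9 116.4
```

```text
t 28.37 pos [ 669.9 -151.5  132.5] yaw -2.06 down [ 1.e-03 -3.e-04 -1.e+00] gap 24.3 F [ 0.3 -0.3 -0.2] J [-18.  40.  75.  -0.  66. -16.]
units [ 0.54 -0.01 -0.02]
```

Emit:
send_rows(
  series=[
    [[0.15,-0.01,-0.01,0,0,0,1],[0.1,0,0,0,0,0,1],[0.08,0,0,0,0,0,1],[0.05,0,0,0,0,0,1],[0.04,0,0,0,0,0,1],[0,0,0,0,0,0,1],[0,0,0,0,0,0,1]],
  ],
)

```text
clock: 28.95
ee_pos: [669.3, -151.1, 119.1]
eef_rot: [[-0.0, 0.999, -0.036], [0.0, -0.036, -0.999], [-1.0, -0.0, -0.0]]
contact_force: [-0.1, 0.3, -1.6]
finger_gap: 24.2
```

Emit:
send_rows(
  series=[
    [[0.04,0,0,0,0,0,1],[0,0,0,0,0,0,1],[0,0,0,0,0,0,1]],
  ],
)

```text
clock: 29.2
ee_pos: [669.3, -151.1, 118.0]
eef_rot: [[-0.0, 0.999, -0.036], [-0.0, -0.036, -0.999], [-1.0, -0.0, 0.0]]
contact_force: [0.2, 0.2, -1.4]
finger_gap: 24.1
```

Emit:
send_rows(
  series=[
    [[0.03,0,0,0,0,0,1],[0.01,0,0,0,0,0,1],[0,0,0,0,0,0,1],[0,0,0,0,0,0,1]],
  ],
)

```text
clock: 29.53
ee_pos: [669.2, -151.1, 116.7]
eef_rot: [[-0.0, 0.999, -0.036], [0.0, -0.036, -0.999], [-1.0, -0.0, -0.0]]
contact_force: [-0.9, 0.3, -1.8]
finger_gap: 24.5
```

Emit:
send_rows(
  series=[
    [[0.02,0,0,0,0,0,1],[0.01,0,0,0,0,0,1],[0,0,0,0,0,0,1]],
  ],
)

```text
clock: 29.78
ee_pos: [669.3, -151.1, 116.5]
eef_rot: [[0.0, 0.999, -0.036], [-0.0, -0.036, -0.999], [-1.0, 0.0, 0.0]]
contact_force: [-4.1, 0.7, 7.2]
finger_gap: 24.6
```

The flange contacts at 116.5, as computed (116.4). Release and retreat.

Emit:
send_rows(
  series=[
    [[0,0,0,0,0,0,0.6],[0,0,0,0,0,0,0.5],[0,0,0,0,0,0,0.3],[0,0,0,0,0,0,0.3],[0,0,0,0,0,0,0.3],[-0.3,0,0,0,0,0,0.3],[-0.6,0,0,0,0,0,0.3],[-0.8,0,0,0,0,0,0],[-0.8,0,-0.3,0,0,0,0],[-0.5,-0.6,-0.7,0,0,0,0],[0,-0.7,-0.8,0,0,0,0],[0,-0.7,-0.8,0,0,0,0],[0,-0.7,-0.8,0,0,0,0],[0,-0.7,-0.8,0,0,0,0],[0,-0.7,-0.8,0,0,0,0],[0,-0.7,-0.8,0,0,0,0],[0,0,0,0,0,0,0],[0,0,0,0,0,0,0]],
  ],
)

```text
clock: 31.28
ee_pos: [530.9, 29.1, 206.8]
eef_rot: [[0.001, 0.999, -0.034], [0.0, -0.034, -0.999], [-1.0, 0.001, -0.0]]
contact_force: [0.7, -0.3, -0.7]
finger_gap: 85.0
```

```bash
python3 go.py
python3 - <<'E'
from meas import *
p,d=snap('top','top10');p2,d2=snap('scene','scene10')
cv2.imwrite('pics/v10.png',cv2.resize(np.hstack([p[80:220,290:420],p2[230:370,210:350]]),None,fx=2.8,fy=2.8,interpolation=2)[:,:,::-1])
for c,dd in(('top',d),('scene',d2)):
    X=cloud(c,dd).reshape(-1,3);r=np.hypot(X[:,0]-670,X[:,1]+151)
    q=X[(X[:,2]>56)&(X[:,2]<76)&(r<69)&(r>52)];A=np.linalg.lstsq(np.c_[q[:,:2]-[670,-151],np.ones(len(q))],q[:,2],rcond=None)[0];print(c,'flange',A.round(4),len(q))
    e=X[(X[:,2]>58)&(X[:,2]<76)&(r>67)&(r<80)];print(circ(e[:,:2]));k=X[(r<15)&(X[:,2]>112)];print('knob',k.mean(0),len(k))
E
```

```text
t 31.28 pos [530.9  29.1 206.8] yaw -1.95 down [ 5.e-04  0.e+00 -1.e+00] gap 85.0 F [ 0.7 -0.3 -0.7] J [-3. 24. 93.  0. 63. -1.]
top flange [-2.90000e-03 -4.10000e-03  6.61005e+01] 533
[ 669.8 -150.9  139.2    2.5]
knob [ 668.98843614 -150.71785968  120.18583517] 60
scene flange [ 3.30000e-03 -1.90000e-03  6.55927e+01] 1384
[ 671.1 -151.8  139.6    2.6]
knob [ 672.02309398 -152.91859859  118.85074701] 141
```

View pics/v10.png

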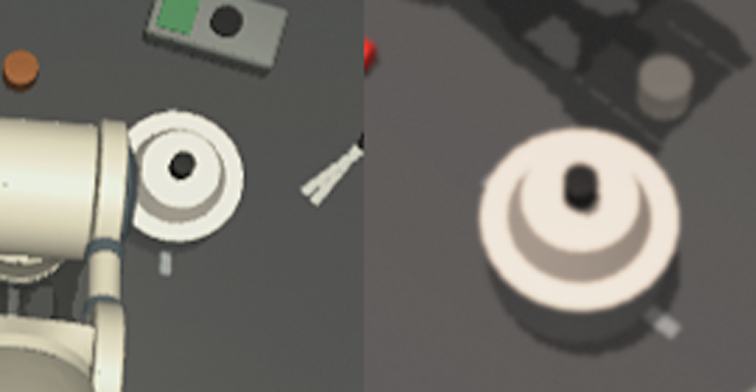

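The cover sits level and centred, with its flange top at about 66 mm and its knob top at about 120 mm, as they should be. The robot is clear, so I'm handing in.

```bash
python3 -c "
from station import arm
print(arm.sign_off())"
```

```text
the job is handed in; nothing more can be done
None
```

The lamp is assembled in the housing and handed in after about 31 s. Carrier, blue board, reflector ring and cover went in one after another in that order. Each was lowered until light contact and let go before I fetched the next. The highest wrist force I read was about 9 N.

Last checks:
- **Carrier:** upright and centred within about 1 mm. I could not see it again once the board was on.
- **Board:** flat and centred on the bosses in both views, with contact at the computed height.
- **Reflector ring:** concentric with the heat sink within about 1 mm in both views.
- **Cover:** flange top at about 66 mm (expected 66) and level, tilt under 0.3°; knob top at about 119–120 mm (expected 120).

No check failed. The only disagreement was a steady offset of about 2 mm between the two cameras, which is within their stated calibration.

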